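Set out the parts for a conveyor build

TASK

Set out the parts for the conveyor: roll each roller that is there along its lane of the mat, without lifting it, until it rests squarely on the tape stripe of its own lane, and tip the swinging tub so that its bearing blocks fall into the tray, then lower the tub gently until it stands upright on its rest again. Any bearing block lying on the bench goes into the tray too. Leave the tape roll, the screwdriver and the can alone.

Things in the scene. Friction and masses are not known exactly. Their poses are not given: they have to be found in the camera images.
- roller_a: Conveyor roller in the right-hand (-y) lane: grey plastic cylinder, 90 mm diameter, 90 mm long, about 0.45 kg, too big to pinch. Origin at its centre (48 mm above the bench on the mat); its y axis is the cylinder's axis (x, z turn as it rolls). Pushed at the height of its axis it rolls; it coasts on about 30 mm from a push at 60 mm/s, 2 to 10 mm from 20 mm/s. May be absent.
- roller_b: Conveyor roller in the middle lane: grey plastic cylinder, 90 mm diameter, 90 mm long, about 0.45 kg, too big to pinch. Origin at its centre (48 mm above the bench on the mat); its y axis is the cylinder's axis (x, z turn as it rolls). Pushed at the height of its axis it rolls; it coasts on about 30 mm from a push at 60 mm/s, 2 to 10 mm from 20 mm/s. May be absent.
- roller_c: Conveyor roller in the left-hand (+y) lane: grey plastic cylinder, 90 mm diameter, 90 mm long, about 0.45 kg, too big to pinch. Origin at its centre (48 mm above the bench on the mat); its y axis is the cylinder's axis (x, z turn as it rolls). Pushed at the height of its axis it rolls; it coasts on about 30 mm from a push at 60 mm/s, 2 to 10 mm from 20 mm/s. May be absent.
- stripe_a: Tape stripe on the mat in the lane of roller_a, 30 mm wide along its x (the rolling direction of the lane) by 112 mm long along its y; fixed, flat. Origin at its centre on the mat's top, z up. It may lie on the far or the near side of the roller, 120 to 180 mm away.
- stripe_b: Tape stripe on the mat in the lane of roller_b, 30 mm wide along its x (the rolling direction of the lane) by 112 mm long along its y; fixed, flat. Origin at its centre on the mat's top, z up. It may lie on the far or the near side of the roller, 120 to 180 mm away.
- stripe_c: Tape stripe on the mat in the lane of roller_c, 30 mm wide along its x (the rolling direction of the lane) by 112 mm long along its y; fixed, flat. Origin at its centre on the mat's top, z up. It may lie on the far or the near side of the roller, 120 to 180 mm away.
- mat: Fixed setting-out board: dark rubber mat 3 mm thick, 320 (x, rolling direction) by 420 mm (y), with plywood strips around it; origin at the centre of its underside. Three lanes side by side, centres 135 mm apart along y, each 122 mm wide between strips 18 mm high and 10 mm thick; strips 25 mm high (10 mm thick, centred at x = +-160 mm) close the lanes at both ends. Heights are above the bench.
- tipper: Fixed station: plywood base 295 x 195 mm carrying an open wooden tray and a fork stand (plates 105 mm high at y = +-90 mm) in which a steel tub swings. Origin on the bench directly under the hinge; its -x points from the hinge to the tray, +x from the hinge to the tub's handle; the hinge axis is its y.
- tray (a point): Centre of the inner floor of the tray, 12 mm above the bench, 75 mm from the hinge toward the station's -x; axes as the station's. Inside 168 mm (x) by 150 mm (y); walls rise 32 mm above this floor.
- tub_hinge (a point): Middle of the tub's hinge axis, 95 mm above the bench; axes as the station's (hinge along y). The tub's pouring lip is 12 mm from it on the tray side.
- tub_handle (a point): Middle of the tub's handle, a round bar 10 mm thick and 80 mm clear length parallel to the hinge, 157 mm from the hinge; level with the hinge while the tub stands, and 45 mm clear of the tub's back wall on the outer side. It swings up and over toward the tray when the tub is tipped, and turns freely enough in a light grip from above.
- tub (a joint): Angle of the tub in rad: 0 standing upright on its rest, growing as the handle is lifted and the tub tips toward the tray, stop at 1.8 (from about 1.4 it has emptied). The tub (inside 114 mm wide, 50 mm deep, with a sloped front, top rim about 5 mm above the hinge) weighs 0.35 kg and falls back or over by its own weight when let go.
- block_1: Bearing block, aluminium, 26 x 22 x 20 mm (its x, y, z), 40 g, with a brass bushing in its two y faces; origin at its centre. Starts in the tub. May be absent.
- block_2: Bearing block, aluminium, 26 x 22 x 20 mm (its x, y, z), 40 g, with a brass bushing in its two y faces; origin at its centre. Starts in the tub. May be absent.
- block_3: Bearing block, aluminium, 26 x 22 x 20 mm (its x, y, z), 40 g, with a brass bushing in its two y faces; origin at its centre. Starts in the tub. May be absent.
- block_4: Bearing block, aluminium, 26 x 22 x 20 mm (its x, y, z), 40 g, with a brass bushing in its two y faces; origin at its centre. Starts in the tub. May be absent.
- block_5: Bearing block, aluminium, 26 x 22 x 20 mm (its x, y, z), 40 g, with a brass bushing in its two y faces; origin at its centre. Starts in the tub. May be absent.
- block_6: Bearing block, aluminium, 26 x 22 x 20 mm (its x, y, z), 40 g, with a brass bushing in its two y faces; origin at its centre. Starts loose on the bench (10 mm up). May be absent.
- block_7: Bearing block, aluminium, 26 x 22 x 20 mm (its x, y, z), 40 g, with a brass bushing in its two y faces; origin at its centre. Starts loose on the bench (10 mm up). May be absent.
- block_8: Bearing block, aluminium, 26 x 22 x 20 mm (its x, y, z), 40 g, with a brass bushing in its two y faces; origin at its centre. Starts loose on the bench (10 mm up). May be absent.
- tape: Bystander: roll of tape lying flat, 96 mm across, 24 mm high; origin at its underside.
- screwdriver: Bystander: screwdriver lying on the bench beyond the mat.
- can: Bystander: closed grey can, 60 mm across, 110 mm high; origin at its underside.
There are look-alikes about, which are no part of the job. What is shaped like the block_2 but blue is not meant.

How it is judged:
By the outcome, as a careful person would: the job done as asked, in the order asked, and still so for the second after the job is handed in, with the robot touching nothing.
Of roller_a, roller_b, roller_c only 2 to 3 are there at a start; the rules pass over those that are not, and their reading is None.
Of block_1, block_2, block_3, block_4, block_5 only 3 to 5 are there at a start; the rules pass over those that are not, and their reading is None.
Of block_6, block_7, block_8 only 2 to 3 are there at a start; the rules pass over those that are not, and their reading is None.
At some moment in a run one of roller_a, roller_b, roller_c, block_6, block_7, block_8 may be knocked a few centimetres aside while the robot is not near it.
It also fails if it takes over 210 s, if anything falls off the work surface, if the arm or the gripper's body presses on something with over 40 N, if the wrist force passes 120 N, or if a joint passes its speed limit or range.

ROBOT

A 6-joint arm with a two-finger parallel gripper is mounted at the origin on the work surface. World frame = base frame: x ahead of the robot, y to its left, z up, the work surface at z = 0. Lengths are in m, angles in degrees, forces in N, time in s.
With the tool pointing down it reaches from about 0.3 to 0.875 m from the base axis. Payload 6.4 kg.
Tool frame: the origin (TCP) lies midway between the tips of the shut fingers; the grasp point (between the pads) lies 19 mm behind it; z points along the fingers, y is the line along which they close (so a half turn about z gives the same grasp; the last joint's range is limited). The gripper opens to 88 mm and grips with 3 to 60 N. Pads are 18 mm wide; open, the fingers measure 123 mm over their backs; the gripper's body (75 mm by 187 mm) begins 45 mm behind the grasp point.
Start: joints at [-87.909, 10.359, 92.074, -0, 77.567, -11.82], TCP at [0.138, -0.558, 0.239] pointing down, gripper open.
Joint ranges: [-171.53, 171.53], [-51.25, 118.39], [17.06, 147.69], [-65.23, 245.23], [0, 150.52], [-178.68, 178.68]. Speed limits (degrees/s): [147.25, 147.25, 172.46, 180, 180, 180].

INTERFACE

Orientations are given as a 3x3 rotation matrix whose columns are the frame's x, y, z axes.
In Python, from cell import r gives the robot as it stands.
- The arm moves only by the shell command python3 -m crank 'ROWS'. ROWS is JSON, a list of rows, each a list of 7 numbers: the turn, a rotation vector about the tool's x, y, z in degrees, then the shift along the tool's x, y, z in cm, then the finger opening in cm, from 0 to 8.81. A call has exactly 5 rows; each row is the pose to reach, as a shift and turn from the pose commanded when the call began, along the tool's axes at that moment; what a row does not reach only later rows make up. A row lasts 1/10 s, in which the tool goes at most 50 mm and 8.59 degrees, less where a joint would pass 70% of its speed; a pose out of reach is approached as far as the arm can. A call with a gripper value outside its range is refused whole. The fingers move at their own pace and stop on an object; the grip force is fixed at half the most. Time passes only in rows, so rows that repeat a pose let the fingers close, or fill a call up. It gives the time, the measured TCP pose, the force, the opening and the grip force at its end, in the units of the state.
- r.get_obs(): the state, without advancing time (a new reading comes with each control period).
- r.snapshot(name): name is "scene" or "top" or "wrist"; returns a dict with "pixels" (480x640x3 uint8, red, green, blue), "camera_matrix" (3x3 intrinsics, pixels), "dist" ([k1, k2, p1, p2, k3] as OpenCV has them; the pictures are not rectified), "world_to_cam" (4x4, takes a point from world to camera coordinates); the wrist camera has in their place "T_tool_cam" (4x4, takes a point from camera to tool coordinates, whose origin is the TCP and whose axes are the flange's). Camera axes: x right, y down, z forward; pixel columns grow to the right and rows downward; lengths in m; the calibration is good to about 2 mm. A picture is of the moment at which its call begins: read the wrist's pose just before it. There is no depth.
- r.finish_job(): hands the job in; it is judged then, once.
The state is a dict: "time_s": time; "qpos": joint angles; "joint_velocities": joint speeds; "joint_torque": joint torques, N m; "tcp_pos": TCP position; "tcp_rot": TCP orientation; "ft_force": force on the tool from outside, world axes, zero at the start; "moment": the same for the moment, N m; "gripper_width": finger opening in m; "finger_force": force on a finger pad.
Only numpy, scipy, OpenCV 4.12 (cv2) and the standard library are available. Lean on these libraries where they do the work, as an engineer would, in place of code of your own. Each camera call takes 0.05 s, during which the arm holds its last target. There are 200 camera calls.

## Working session

There is one attempt and no reset: what is moved stays moved. The work goes in short steps, Python scripts to look and compute and a shell command to move; the robot and the scene stay as the last step left them, time stands still between calls to the robot, and variables do not carry over. Pictures are saved under pics/ and viewed, at most 14 in all, crops included, and the job is handed in when it is done.

```bash
ls; mkdir -p pics
cat > h.py <<'E'
import numpy as np, cv2
from cell import r
def snap(cam,name=None):
    o=r.get_obs(); s=r.snapshot(cam); 
    if name: cv2.imwrite('pics/'+name+'.png',cv2.cvtColor(s['pixels'],cv2.COLOR_RGB2BGR))
    if 'world_to_cam' in s: W=np.array(s['world_to_cam'])
    else:
        T=np.eye(4);T[:3,:3]=o['tcp_rot'];T[:3,3]=o['tcp_pos'];W=np.linalg.inv(T@np.array(s['T_tool_cam']))
    s['W']=W; return s
def ray(s,uv,z):
    p=cv2.undistortPoints(np.array(uv,float).reshape(-1,1,2),np.array(s['camera_matrix']),np.array(s['dist'])).reshape(-1,2)
    C=np.linalg.inv(s['W']); d=np.c_[p,np.ones(len(p))]@C[:3,:3].T; c=C[:3,3]
    return c+d*((z-c[2])/d[:,2])[:,None]
def proj(s,P):
    rv=cv2.Rodrigues(s['W'][:3,:3])[0]
    return cv2.projectPoints(np.array(P,float).reshape(-1,1,3),rv,s['W'][:3,3],np.array(s['camera_matrix']),np.array(s['dist']))[0].reshape(-1,2)
E
python3 - <<'E'
from h import *
np.set_printoptions(precision=3,suppress=True)
for c in ['scene','top']: s=snap(c,c+'0'); print(np.linalg.inv(s['W']))
print(r.get_obs())
E
```

```text
pics
[[-0.85   0.352 -0.393  0.983]
 [ 0.527  0.596 -0.605  0.686]
 [ 0.021 -0.721 -0.692  0.878]
 [ 0.     0.     0.     1.   ]]
[[ 0.013 -0.99   0.14   0.354]
 [-1.    -0.013 -0.003 -0.015]
 [ 0.005 -0.14  -0.99   1.349]
 [ 0.     0.     0.     1.   ]]
{'time_s': 0.1, 'qpos': array([-87.909,  10.397,  92.124,  -0.001,  77.568, -11.821]), 'joint_velocities': array([-0.087, -0.107, -0.082, -0.057,  0.027,  0.043]), 'joint_torque': array([  0.   , -43.482, -34.27 ,   0.07 ,   0.034,  -0.   ]), 'tcp_pos': array([ 0.138, -0.558,  0.238]), 'tcp_rot': array([[ 0.971,  0.24 , -0.   ],
       [ 0.24 , -0.971,  0.002],
       [ 0.   , -0.002, -1.   ]]), 'ft_force': array([0.611, 0.047, 0.301]), 'moment': array([ 0.036, -0.044,  0.051]), 'finger_force': 0.0, 'gripper_width': 0.08811610413060345}
```

View pics/scene0.png

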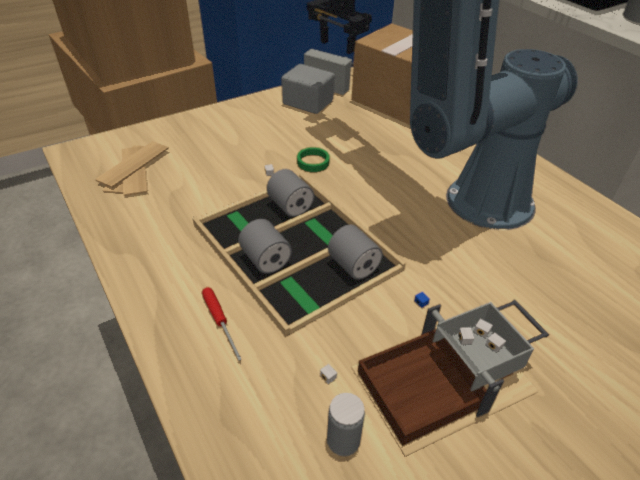

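View pics/top0.png

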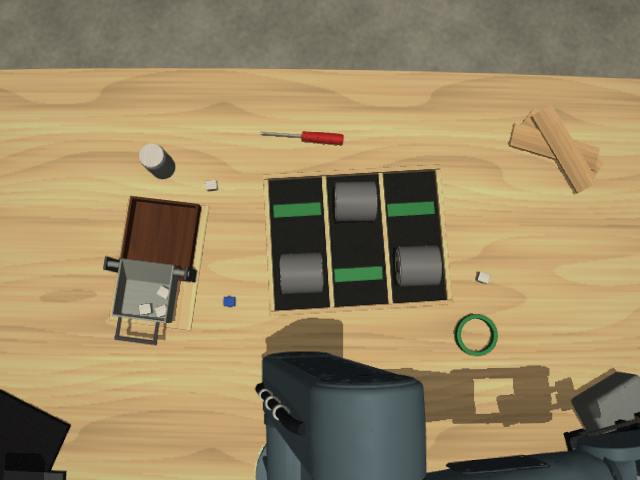

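The pictures show three rollers (top view: c (301,273), b (356,201), a (418,266)) and their green stripes at c (297,210), b (358,274) and a (411,209). There are two loose blocks, at (211,185) and (482,277), and a blue decoy at (229,301). The tub at (145,290) holds 3 or more blocks.

```bash
cat > meas.py <<'E'
from h import *
np.set_printoptions(precision=4,suppress=True)
def stripes_rollers(s,show=True):
    hsv=cv2.cvtColor(s['pixels'],cv2.COLOR_RGB2HSV); out={}
    H,S,V=[hsv[...,i].astype(int) for i in range(3)]
    g=((H>50)&(H<85)&(S>100)).astype(np.uint8); g[320:]=0
    n,l,st,c=cv2.connectedComponentsWithStats(g)
    for i in range(1,n):
        if st[i,4]>200:
            b=cv2.boxPoints(cv2.minAreaRect(np.argwhere(l==i)[:,::-1].astype(np.float32)))
            P=ray(s,b,.003); e=P[1]-P[0] if np.linalg.norm(P[1]-P[0])>np.linalg.norm(P[2]-P[1]) else P[2]-P[1]
            e=e*np.sign(e[1]); print('stripe',c[i],P.mean(0)[:2],'yaw',np.degrees(np.arctan2(-e[0],e[1])))
    m=((S<60)&(V>60)&(V<150)).astype(np.uint8); m[:165]=0;m[312:]=0;m[:,:265]=0;m[:,452:]=0
    m=cv2.morphologyEx(m,cv2.MORPH_OPEN,np.ones((9,9),np.uint8))
    n,l,st,c=cv2.connectedComponentsWithStats(m)
    for i in range(1,n):
        if st[i,4]>600:
            x,y,w,h=st[i,:4]; cx=x+w/2; col=np.where(l[:,int(cx)]==i)[0]
            print('roller',st[i,:5],ray(s,[cx,(col.min()+col.max())/2],.048)[0][:2])
if __name__=='__main__':
    s=snap('top'); stripes_rollers(s)
    print('blocks',ray(s,[[211,185],[482,277]],.015)[:,:2])
    print('tubhinge px',ray(s,[[113,264],[192,273]],.1)[:,:2]); print('handle',ray(s,[[118,342],[157,343]],.095)[:,:2])
    cv2.imwrite('pics/tub.png',cv2.resize(s['pixels'][140:360,60:260,::-1],None,fx=2.7,fy=2.7,interpolation=cv2.INTER_CUBIC))
E
python3 meas.py
```

```text
stripe [410.1498 208.6135] [ 0.6134 -0.2412] yaw 4.097933121609442
stripe [296.6228 209.5336] [0.6073 0.0291] yaw 4.18799736824157
stripe [358.0302 273.6727] [ 0.4568 -0.1164] yaw 4.182755974066929
roller [ 335  182   42   38 1550] [ 0.6217 -0.1081]
roller [ 398  247   44   38 1565] [ 0.4736 -0.2541]
roller [ 280  254   43   39 1600] [0.4544 0.0145]
blocks [[ 0.6615  0.2333]
 [ 0.4513 -0.4058]]
tubhinge px [[0.4628 0.4273]
 [0.4459 0.2515]]
handle [[0.2939 0.4087]
 [0.2937 0.323 ]]
```

View pics/tub.png

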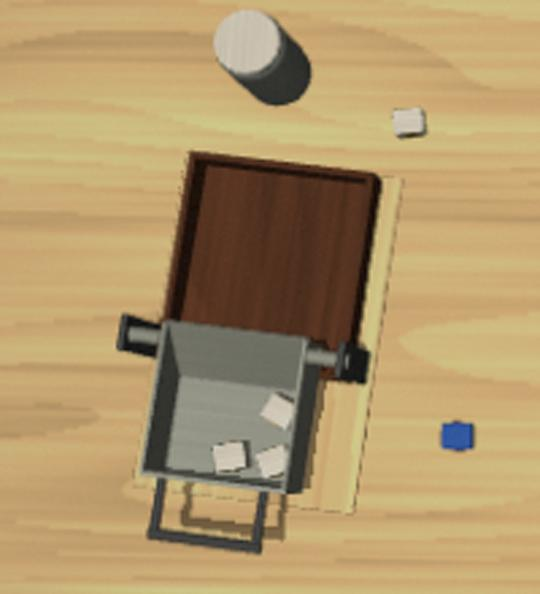

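The tub holds three blocks, and the handle runs (115,339) to (157,344) in the top view. I start with roller_a.

```bash
cat > go.py <<'E'
# python3 go.py x y z [yaw of tool x, deg] : shift in tool axes (cm) and turn about tool z
import sys; from h import *
a=list(map(float,sys.argv[1:])); o=r.get_obs(); R=np.array(o['tcp_rot'])
d=R.T@(np.array(a[:3])-o['tcp_pos'])*100
if len(a)>3:
    t=np.radians(a[3]); G=np.array([[np.cos(t),np.sin(t),0],[np.sin(t),-np.cos(t),0],[0,0,-1.]])
    print('rotvec',np.round(np.degrees(cv2.Rodrigues(R.T@G)[0].ravel()),1))
print('shift cm',np.round(d,2),'t',o['time_s'],'tcp',np.round(o['tcp_pos'],4),'q',np.round(o['qpos'],0),'w',round(o['gripper_width'],3))
E
python3 go.py .4048 -.2591 .04 4.15
```

```text
rotvec [-0.1 -0.   9.8]
shift cm [ 33.05 -22.55  19.84] t 0.15 tcp [ 0.1382 -0.5577  0.238 ] q [-88.  10.  92.  -0.  78. -12.] w 0.088
```

```bash
python3 -m crank '[[0,0,4,5,-3.4,0,4],[0,0,8,10,-6.8,0,4],[0,0,9.8,14,-9.5,0,4],[0,0,9.8,18,-12,0,4],[0,0,9.8,20,-14,0,4]]'; python3 go.py .4048 -.2591 .04 4.15
```

```text
time_s: 0.65
tcp_pos: [0.3, -0.3723, 0.2386]
tcp_rot: [[0.997, 0.072, 0.0], [0.072, -0.997, 0.0], [0.0, -0.0, -1.0]]
ft_force: [0.9, -0.1, -0.4]
gripper_width: 0.05
finger_force: 0.0
rotvec [-0. -0. -0.]
shift cm [ 11.26 -10.54  19.86] t 0.65 tcp [ 0.3    -0.3723  0.2386] q [-65.  -2. 106.   0.  77.  20.] w 0.05
```

```bash
python3 -m crank '[[0,0,0,4,-4,0,4],[0,0,0,8,-7.5,2,4],[0,0,0,11,-10,5,4],[0,0,0,11.2,-10.5,9,4],[0,0,0,11.2,-10.5,13,4]]'; python3 -m crank '[[0,0,0,0,0,3,4],[0,0,0,0,0,5,4],[0,0,0,0,0,6.5,4],[0,0,0,0,0,6.8,4],[0,0,0,0,0,6.8,4]]';python3 - <<'E'
from h import *
s=snap('wrist','w1')
E
python3 go.py .4736 -.2541 .04 4.15; python3 meas.py | grep roller
```

```text
time_s: 1.15
tcp_pos: [0.4041, -0.2591, 0.1073]
tcp_rot: [[0.997, 0.075, 0.001], [0.075, -0.997, -0.0], [0.001, 0.0, -1.0]]
ft_force: [0.1, -0.6, -0.6]
gripper_width: 0.0401
finger_force: 0.0
time_s: 1.65
tcp_pos: [0.4026, -0.2611, 0.0404]
tcp_rot: [[0.997, 0.072, -0.001], [0.072, -0.997, 0.001], [-0.001, -0.001, -1.0]]
ft_force: [-0.7, 0.6, 0.9]
gripper_width: 0.0402
finger_force: 0.0
rotvec [ 0. -0. -0.]
shift cm [ 7.09 -0.25  0.11] t 1.7 tcp [ 0.4031 -0.2616  0.0411] q [-47.  15. 113.  -0.  52.  39.] w 0.04
roller [ 335  182   43   38 1573] [ 0.6217 -0.1093]
roller [398 246  40  34 980] [ 0.4861 -0.2497]
roller [ 280  254   43   39 1615] [0.4533 0.0145]
roller [ 420  255   32   54 1084] [ 0.4331 -0.2902]
```

View pics/w1.png

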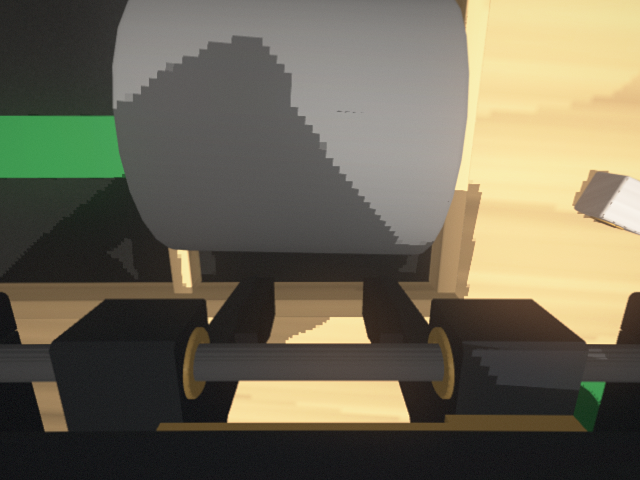

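```bash
(python3 -m crank '[[0,0,0,0.3,0,0,4],[0,0,0,0.6,0,0,4],[0,0,0,0.9,0,0,4],[0,0,0,1.1,0,0,4],[0,0,0,1.3,0,0,4]]'
python3 -m crank '[[0,0,0,0.2,0,0,4],[0,0,0,0.4,0,0,4],[0,0,0,0.6,0,0,4],[0,0,0,0.8,0,0,4],[0,0,0,1.0,0,0,4]]'
python3 -m crank '[[0,0,0,0.4,0,0,4],[0,0,0,0.8,0,0,4],[0,0,0,1.2,0,0,4],[0,0,0,1.6,0,0,4],[0,0,0,2.0,0,0,4]]'
python3 -m crank '[[0,0,0,0.4,0,0,4],[0,0,0,0.8,0,0,4],[0,0,0,1.2,0,0,4],[0,0,0,1.6,0,0,4],[0,0,0,2.0,0,0,4]]'
python3 -m crank '[[0,0,0,0.4,0,0,4],[0,0,0,0.8,0,0,4],[0,0,0,1.2,0,0,4],[0,0,0,1.6,0,0,4],[0,0,0,2.0,0,0,4]]'
python3 -m crank '[[0,0,0,0.4,0,0,4],[0,0,0,0.8,0,0,4],[0,0,0,1.2,0,0,4],[0,0,0,1.6,0,0,4],[0,0,0,2.0,0,0,4]]'
python3 -m crank '[[0,0,0,0.4,0,0,4],[0,0,0,0.8,0,0,4],[0,0,0,1.2,0,0,4],[0,0,0,1.5,0,0,4],[0,0,0,1.8,0,0,4]]'
python3 -m crank '[[0,0,0,0.3,0,0,4],[0,0,0,0.6,0,0,4],[0,0,0,0.8,0,0,4],[0,0,0,1.0,0,0,4],[0,0,0,1.1,0,0,4]]'
python3 -m crank '[[0,0,0,0.1,0,0,4],[0,0,0,0.2,0,0,4],[0,0,0,0.3,0,0,4],[0,0,0,0.4,0,0,4],[0,0,0,0.5,0,0,4]]') | egrep 'tcp_pos|force:'
python3 - <<'E'
from h import *
s=snap('wrist','w2')
E
python3 go.py .6134 -.2412 .04
```

```text
tcp_pos: [0.4162, -0.2605, 0.0408]
ft_force: [0.4, -0.2, -0.1]
finger_force: 0.0
tcp_pos: [0.426, -0.2598, 0.0407]
ft_force: [0.6, -0.2, -0.1]
finger_force: 0.1
tcp_pos: [0.4462, -0.2583, 0.0407]
ft_force: [0.1, -0.8, 0.2]
finger_force: 0.1
tcp_pos: [0.4661, -0.2568, 0.0407]
ft_force: [0.6, -0.5, 0.6]
finger_force: 0.1
tcp_pos: [0.486, -0.2554, 0.0407]
ft_force: [-0.5, 0.0, -0.4]
finger_force: 0.1
tcp_pos: [0.506, -0.254, 0.0407]
ft_force: [0.2, -0.5, 0.2]
finger_force: 0.1
tcp_pos: [0.5239, -0.2527, 0.0407]
ft_force: [-0.6, -0.2, 0.5]
finger_force: 0.0
tcp_pos: [0.5348, -0.2519, 0.0407]
ft_force: [-0.2, -0.3, -0.3]
finger_force: 0.0
tcp_pos: [0.5396, -0.2516, 0.0407]
ft_force: [-0.1, 0.8, -0.1]
finger_force: 0.0
shift cm [ 7.42 -0.51  0.07] t 6.3 tcp [ 0.5397 -0.2516  0.0407] q [-36.  27.  96.   0.  57.  49.] w 0.04
```

View pics/w2.png

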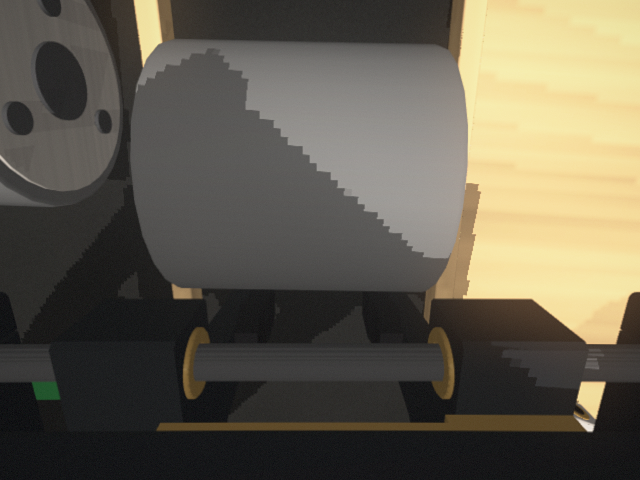

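The stripe isn't visible in this wrist view: roller_a covers it, with its silhouette at rows 42 to 291. I'll turn that into a position.

```bash
cat > wr.py <<'E'
# roller centre from wrist view: python3 wr.py col rowtop rowbot (manual) 
import sys; from h import *
c,a,b=map(float,sys.argv[1:4]); s=snap('wrist')
K=np.array(s['camera_matrix']); p=cv2.undistortPoints(np.array([[[c,a]],[[c,b]]]),K,np.array(s['dist'])).reshape(2,2)
d=np.c_[p,[1,1]]; d/=np.linalg.norm(d,axis=1)[:,None]; C=np.linalg.inv(s['W']); m=C[:3,:3]@d.sum(0)
print(C[:3,3]+m*((.048-C[2,3])/m[2]), 'dist est', .045/np.sin(np.arccos(d[0]@d[1])/2), np.linalg.norm(m*((.048-C[2,3])/m[2])))
E
python3 wr.py 305 42 291; python3 meas.py
```

```text
[ 0.59428112 -0.24206606  0.048     ] dist est 0.13962617764356874 0.13959747741591053
stripe [296.5519 209.5142] [0.6073 0.0293] yaw 4.187899992529297
stripe [350.7616 273.5408] [ 0.4561 -0.1063] yaw 4.533208165156329
roller [ 412  176   40   59 1483] [ 0.6173 -0.2838]
roller [ 335  182   42   38 1569] [ 0.6217 -0.1081]
roller [ 352  226   97   86 4958] [ 0.4662 -0.2096]
roller [ 280  254   43   39 1597] [0.4533 0.0145]
blocks [[ 0.6615  0.2333]
 [ 0.4513 -0.4058]]
tubhinge px [[0.4628 0.4273]
 [0.4459 0.2515]]
handle [[0.2939 0.4087]
 [0.2937 0.323 ]]
```

```bash
(python3 -m crank '[[0,0,0,0.1,0,0,4],[0,0,0,0.3,0,0,4],[0,0,0,0.5,0,0,4],[0,0,0,0.7,0,0,4],[0,0,0,0.9,0,0,4]]'
python3 -m crank '[[0,0,0,0.2,0,0,4],[0,0,0,0.35,0,0,4],[0,0,0,0.5,0,0,4],[0,0,0,0.6,0,0,4],[0,0,0,0.7,0,0,4]]'
python3 -m crank '[[0,0,0,0.05,0,0,4],[0,0,0,0.1,0,0,4],[0,0,0,0.15,0,0,4],[0,0,0,0.2,0,0,4],[0,0,0,0.25,0,0,4]]'
python3 -m crank '[[0,0,0,-0.2,0,0,4],[0,0,0,-0.6,0,0,4],[0,0,0,-1.5,0,0,4],[0,0,0,-2.5,0,0,4],[0,0,0,-2.5,0,0,4]]') | egrep 'tcp_pos'
python3 - <<'E'
from h import *
s=snap('wrist','w3')
g=cv2.cvtColor(s['pixels'],cv2.COLOR_RGB2GRAY).astype(int)[:,340]
d=np.diff(g); print([(i,d[i]) for i in np.where(abs(d)>12)[0]])
E
python3 go.py .6134 -.2412 .04
```

```text
tcp_pos: [0.5488, -0.2509, 0.0407]
tcp_pos: [0.5556, -0.2504, 0.0407]
tcp_pos: [0.558, -0.2503, 0.0407]
tcp_pos: [0.5314, -0.2519, 0.0404]
[(np.int64(180), np.int64(-40)), (np.int64(421), np.int64(14)), (np.int64(422), np.int64(13)), (np.int64(429), np.int64(-24)), (np.int64(430), np.int64(-22))]
shift cm [ 8.18 -0.51  0.06] t 8.45 tcp [ 0.5322 -0.2521  0.0407] q [-37.  26.  97.   0.  57.  49.] w 0.04
```

View pics/w3.png

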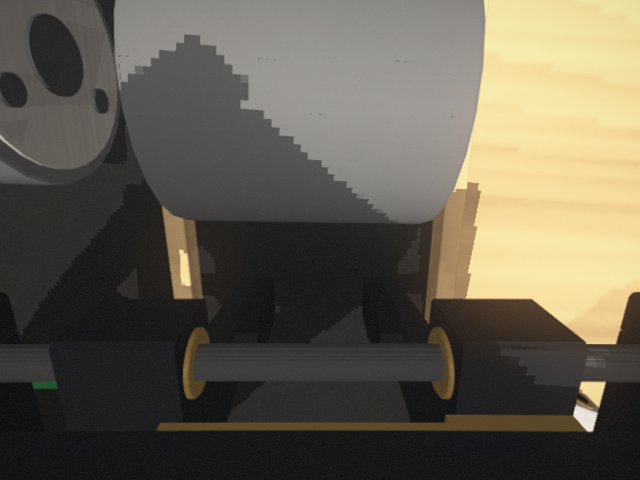

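Now only the lower silhouette edge shows, at row ~222. I'll retract upward and look from higher.

```bash
python3 -m crank '[[0,0,0,0,0,-4,4],[0,0,0,-2,0,-8,4],[0,0,0,-6,0,-12,4],[0,0,0,-8,0,-14,4],[0,0,0,-8,0,-14,4]]'|head -2
python3 - <<'E'
from h import *
s=snap('wrist','w4')
E
```

```text
time_s: 8.95
tcp_pos: [0.4532, -0.2595, 0.1849]
```

View pics/w4.png

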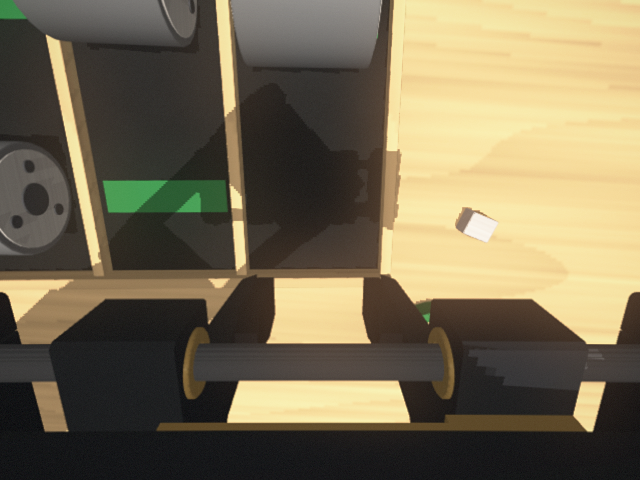

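```bash
cat > tan.py <<'E'
# python3 tan.py col row sign: cylinder axis x,y from one silhouette edge (sign=+1: the edge nearer to the camera, lower in picture)
import sys; from h import *
c,b=map(float,sys.argv[1:3]); s=snap('wrist')
p=cv2.undistortPoints(np.array([[[c,b]]]),np.array(s['camera_matrix']),np.array(s['dist'])).ravel()
C=np.linalg.inv(s['W']); d=C[:3,:3]@np.r_[p,1]; t=np.radians(4.15); u=np.array([np.cos(t),np.sin(t),0])
# in lane plane (u,z): line through cam; distance 45 mm from axis
dx,dz=d@u,d[2]; L=np.hypot(dx,dz); h=.048-C[2,3]
# axis at (X,h): |X*dz-h*dx|/L=.045
for sg in (1,-1):
    X=(h*dx+sg*.045*L)/dz; k=C[:3,3]+X*u+ (np.cross([0,0,1],u)*(d@np.cross([0,0,1],u))*(X/dx)); print(sg,k[:2],'along from stripe a',(k-[.6134,-.2412,0])@u)
E
python3 tan.py 305 68; python3 go.py .3846 .0094 .2 4.15; python3 meas.py|egrep 'str|rol'
```

```text
1 [ 0.5223396  -0.25354861] along from stripe a -0.09171528038903229
-1 [ 0.61185999 -0.22926075] along from stripe a -0.0006719548784717246
rotvec [ 0.1 -0.1 -0.1]
shift cm [ -4.99 -27.18  -1.9 ] t 9.05 tcp [ 0.4536 -0.2582  0.1815] q [-43.   7. 103.   0.  70.  43.] w 0.04
stripe [296.6135 209.5164] [0.6074 0.0293] yaw 4.291719286193704
stripe [357.9954 273.6444] [ 0.4568 -0.1164] yaw 4.405945240596958
roller [ 335  182   42   38 1563] [ 0.6217 -0.1081]
roller [ 395  185   42   39 1549] [ 0.6156 -0.2466]
roller [ 386  233   66   79 1682] [ 0.4271 -0.2514]
roller [ 280  254   43   39 1616] [0.4533 0.0145]
```

Roller_a is on its stripe to within 2 mm. Next is roller_c.

```bash
(python3 -m crank '[[0,0,0,-1,-4.5,0,4],[0,0,0,-2,-9,0,4],[0,0,0,-3,-13.5,0,4],[0,0,0,-4,-18,0,4],[0,0,0,-5,-22,0,4]]'
python3 -m crank '[[0,0,0,0,-3,0,4],[0,0,0,0,-5.2,3,4],[0,0,0,0,-5.2,7,4],[0,0,0,0,-5.2,11,4],[0,0,0,0,-5.2,14,4]]')|grep tcp_pos; python3 go.py .4544 .0145 .04 4.15
```

```text
tcp_pos: [0.3866, -0.0396, 0.1793]
tcp_pos: [0.3824, 0.0112, 0.0376]
rotvec [-0.1  0.2  0.1]
shift cm [ 7.21  0.2  -0.26] t 10.1 tcp [0.3824 0.0112 0.0376] q [-16.   4. 127.   0.  49.  70.] w 0.04
```

```bash
(python3 -m crank '[[0,0,0,0.3,0,0,4],[0,0,0,0.6,0,0,4],[0,0,0,0.9,0,0,4],[0,0,0,1.1,0,0,4],[0,0,0,1.3,0,0,4]]'
python3 -m crank '[[0,0,0,0.2,0,0,4],[0,0,0,0.4,0,0,4],[0,0,0,0.6,0,0,4],[0,0,0,0.8,0,0,4],[0,0,0,1.0,0,0,4]]'
python3 -m crank '[[0,0,0,0.4,0,0,4],[0,0,0,0.8,0,0,4],[0,0,0,1.2,0,0,4],[0,0,0,1.6,0,0,4],[0,0,0,2.0,0,0,4]]'
python3 -m crank '[[0,0,0,0.4,0,0,4],[0,0,0,0.8,0,0,4],[0,0,0,1.2,0,0,4],[0,0,0,1.6,0,0,4],[0,0,0,2.0,0,0,4]]'
python3 -m crank '[[0,0,0,0.4,0,0,4],[0,0,0,0.8,0,0,4],[0,0,0,1.2,0,0,4],[0,0,0,1.6,0,0,4],[0,0,0,2.0,0,0,4]]'
python3 -m crank '[[0,0,0,0.4,0,0,4],[0,0,0,0.8,0,0,4],[0,0,0,1.2,0,0,4],[0,0,0,1.6,0,0,4],[0,0,0,2.0,0,0,4]]'
python3 -m crank '[[0,0,0,0.4,0,0,4],[0,0,0,0.8,0,0,4],[0,0,0,1.2,0,0,4],[0,0,0,1.6,0,0,4],[0,0,0,2.0,0,0,4]]'
python3 -m crank '[[0,0,0,0.4,0,0,4],[0,0,0,0.8,0,0,4],[0,0,0,1.2,0,0,4],[0,0,0,1.5,0,0,4],[0,0,0,1.8,0,0,4]]'
python3 -m crank '[[0,0,0,0.3,0,0,4],[0,0,0,0.55,0,0,4],[0,0,0,0.8,0,0,4],[0,0,0,1.0,0,0,4],[0,0,0,1.2,0,0,4]]'
python3 -m crank '[[0,0,0,0.2,0,0,4],[0,0,0,0.4,0,0,4],[0,0,0,0.55,0,0,4],[0,0,0,0.7,0,0,4],[0,0,0,0.8,0,0,4]]'
python3 -m crank '[[0,0,0,0.1,0,0,4],[0,0,0,0.2,0,0,4],[0,0,0,0.25,0,0,4],[0,0,0,0.3,0,0,4],[0,0,0,0.35,0,0,4]]'
) | egrep 'tcp_pos|time'|tail -2
python3 go.py .6073 .0291 .04
python3 - <<'E'
from h import *
s=snap('wrist','w5')
g=cv2.cvtColor(s['pixels'],cv2.COLOR_RGB2GRAY).astype(int)[:,305]
d=np.diff(g); print([(int(i),int(d[i])) for i in np.where(abs(d)>12)[0]])
E
```

```text
time_s: 15.6
tcp_pos: [0.548, 0.0217, 0.0407]
shift cm [ 5.97 -0.31  0.07] t 15.6 tcp [0.548  0.0217 0.0407] q [-10.  22. 103.   0.  55.  76.] w 0.04
[(41, 15), (42, 17), (174, -48), (175, -14), (290, -26), (380, -17), (421, 23), (422, 23), (429, -21), (430, -30)]
```

The roller is still touching the fingers (rows 42 to 291) and needs 5 mm more. I'll finish that, back away, and go over to the far side of roller_b.

```bash
(python3 -m crank '[[0,0,0,0.1,0,0,4],[0,0,0,0.2,0,0,4],[0,0,0,0.3,0,0,4],[0,0,0,0.4,0,0,4],[0,0,0,0.5,0,0,4]]'
python3 -m crank '[[0,0,0,0,0,0,4],[0,0,0,-0.3,0,0,4],[0,0,0,-1,0,0,4],[0,0,0,-2.5,0,-1,4],[0,0,0,-2.5,0,-4,4]]'
python3 -m crank '[[0,0,0,-1,0,-3,4],[0,0,0,-4,0,-7,4],[0,0,0,-6,0,-10,4],[0,0,0,-6,0,-12,4],[0,0,0,-6,0,-12,4]]')|grep tcp_pos
python3 meas.py|egrep 'str|rol'; python3 go.py .6915 -.103 .2 4.15
```

```text
tcp_pos: [0.5531, 0.0221, 0.0407]
tcp_pos: [0.523, 0.0209, 0.0778]
tcp_pos: [0.4694, 0.0156, 0.2038]
stripe [358.5423 273.8417] [ 0.4569 -0.1165] yaw 4.290989791803273
roller [ 308  182   69  130 2779] [ 0.6213 -0.077 ]
roller [ 265  185   60   84 4018] [0.5605 0.0311]
roller [ 395  185   42   38 1517] [ 0.6156 -0.2466]
rotvec [ 0.1 -0.2 -0. ]
shift cm [21.37 13.44  0.26] t 17.2 tcp [0.4687 0.0158 0.2018] q [-13.  -1. 109.  -0.  72.  73.] w 0.04
```

```bash
(python3 -m crank '[[0,0,0,4,2.4,0,4],[0,0,0,8,4.8,0,4],[0,0,0,12,7.2,0,4],[0,0,0,16,9.8,0,4],[0,0,0,20,12.4,0,4]]'
python3 -m crank '[[0,0,0,1.4,1,0,4],[0,0,0,1.4,1,0,4],[0,0,0,1.4,1,0,4],[0,0,0,1.4,1,3,4],[0,0,0,1.4,1,6,4]]')|grep tcp_pos; python3 meas.py|egrep 'str|rol'; python3 go.py .6217 -.108 .04 4.15
```

```text
tcp_pos: [0.6772, -0.094, 0.1973]
tcp_pos: [0.6908, -0.1013, 0.1408]
stripe [370.9 273.2] [ 0.4587 -0.1447] yaw 0.7005106960622864
roller [  265   165   125   147 12715] [ 0.5338 -0.0434]
roller [ 395  185   43   39 1557] [ 0.6156 -0.2478]
rotvec [-0.2  0.5  0. ]
shift cm [-6.5   0.33  9.41] t 18.25 tcp [ 0.687  -0.1002  0.1336] q [-18.  31.  77.   0.  72.  68.] w 0.04
```

```bash
(python3 -m crank '[[0,0,0,0.5,0.2,0,4],[0,0,0,0.8,0.3,3,4],[0,0,0,0.8,0.3,6,4],[0,0,0,0.8,0.3,9,4],[0,0,0,0.8,0.3,9.6,4]]'
python3 -m crank '[[0,0,0,0,0,0,4],[0,0,0,0,0,0,4],[0,0,0,0,0,0,4],[0,0,0,0,0,0,4],[0,0,0,0,0,0,4]]')|egrep 'tcp_pos|force'; python3 go.py .4568 -.1164 .04 4.15
```

```text
tcp_pos: [0.6977, -0.1039, 0.0426]
ft_force: [-0.3, 0.1, -0.0]
finger_force: 0.0
tcp_pos: [0.7001, -0.1049, 0.0459]
ft_force: [-1.0, -0.1, 0.6]
finger_force: 0.0
rotvec [ 0.  -0.1 -0. ]
shift cm [-24.35  -0.6    0.55] t 19.25 tcp [ 0.7001 -0.1049  0.0459] q [-18.  38.  78.   0.  64.  68.] w 0.04
```

```bash
(python3 -m crank '[[0,0,0,-0.4,-0.1,0.2,4],[0,0,0,-0.8,-0.2,0.5,4],[0,0,0,-1.2,-0.2,0.5,4],[0,0,0,-1.6,-0.2,0.5,4],[0,0,0,-1.9,-0.2,0.5,4]]'
python3 -m crank '[[0,0,0,-0.2,0,0,4],[0,0,0,-0.4,0,0,4],[0,0,0,-0.6,0,0,4],[0,0,0,-0.8,0,0,4],[0,0,0,-1.0,0,0,4]]'
python3 -m crank '[[0,0,0,-0.4,0,0,4],[0,0,0,-0.8,0,0,4],[0,0,0,-1.2,0,0,4],[0,0,0,-1.6,0,0,4],[0,0,0,-2.0,0,0,4]]'
python3 -m crank '[[0,0,0,-0.4,0,0,4],[0,0,0,-0.8,0,0,4],[0,0,0,-1.2,0,0,4],[0,0,0,-1.6,0,0,4],[0,0,0,-2.0,0,0,4]]'
python3 -m crank '[[0,0,0,-0.4,0,0,4],[0,0,0,-0.8,0,0,4],[0,0,0,-1.2,0,0,4],[0,0,0,-1.6,0,0,4],[0,0,0,-2.0,0,0,4]]'
python3 -m crank '[[0,0,0,-0.4,0,0,4],[0,0,0,-0.8,0,0,4],[0,0,0,-1.2,0,0,4],[0,0,0,-1.6,0,0,4],[0,0,0,-2.0,0,0,4]]'
python3 -m crank '[[0,0,0,-0.4,0,0,4],[0,0,0,-0.8,0,0,4],[0,0,0,-1.2,0,0,4],[0,0,0,-1.6,0,0,4],[0,0,0,-2.0,0,0,4]]'
python3 -m crank '[[0,0,0,-0.4,0,0,4],[0,0,0,-0.8,0,0,4],[0,0,0,-1.2,0,0,4],[0,0,0,-1.6,0,0,4],[0,0,0,-2.0,0,0,4]]'
python3 -m crank '[[0,0,0,-0.4,0,0,4],[0,0,0,-0.8,0,0,4],[0,0,0,-1.1,0,0,4],[0,0,0,-1.4,0,0,4],[0,0,0,-1.7,0,0,4]]'
python3 -m crank '[[0,0,0,-0.25,0,0,4],[0,0,0,-0.5,0,0,4],[0,0,0,-0.7,0,0,4],[0,0,0,-0.9,0,0,4],[0,0,0,-1.1,0,0,4]]'
python3 -m crank '[[0,0,0,-0.15,0,0,4],[0,0,0,-0.3,0,0,4],[0,0,0,-0.4,0,0,4],[0,0,0,-0.5,0,0,4],[0,0,0,-0.6,0,0,4]]'
) | egrep 'tcp_pos|time'|tail -2
python3 go.py .4568 -.1164 .04
python3 - <<'E'
from h import *
s=snap('scene','s2')
cv2.imwrite('pics/s2c.png',s['pixels'][130:350,180:420,::-1].repeat(2,0).repeat(2,1))
E
```

```text
time_s: 24.75
tcp_pos: [0.5168, -0.1159, 0.0398]
shift cm [-5.99 -0.38 -0.02] t 24.75 tcp [ 0.5168 -0.1159  0.0398] q [-25.  20. 106.   0.  54.  60.] w 0.04
```

View pics/s2c.png

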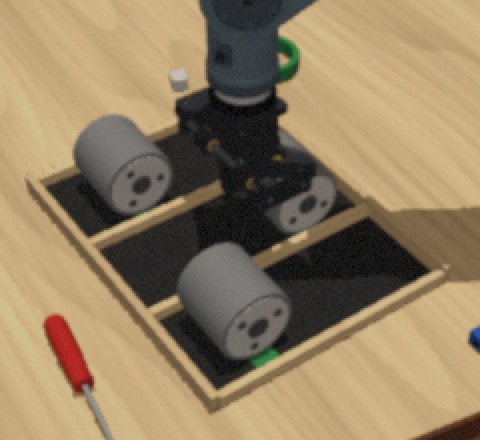

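Rollers a and c sit on their stripes. Roller_b, in the gripper's view area, needs about 5 mm more.

```bash
(python3 -m crank '[[0,0,0,-0.1,0,0,4],[0,0,0,-0.2,0,0,4],[0,0,0,-0.3,0,0,4],[0,0,0,-0.4,0,0,4],[0,0,0,-0.5,0,0,4]]'
python3 -m crank '[[0,0,0,0,0,0,4],[0,0,0,0.3,0,0,4],[0,0,0,1,0,0,4],[0,0,0,2.5,0,-1,4],[0,0,0,2.5,0,-5,4]]'
python3 -m crank '[[0,0,0,0,-4,-4,4],[0,0,0,0,-8,-8,4],[0,0,0,0,-12,-10,4],[0,0,0,0,-16,-11,4],[0,0,0,0,-20,-11,4]]'
python3 -m crank '[[0,0,0,-3,-4,0,4],[0,0,0,-6,-8,0,4],[0,0,0,-9,-12,0,4],[0,0,0,-12,-16,0,4],[0,0,0,-15,-20,0,4]]')|grep tcp_pos
python3 meas.py|egrep 'str|rol'; python3 go.py .298 .358 .2 -5
```

```text
tcp_pos: [0.5117, -0.1162, 0.0397]
tcp_pos: [0.5354, -0.1133, 0.0864]
tcp_pos: [0.5241, 0.0871, 0.203]
tcp_pos: [0.3573, 0.2754, 0.2001]
roller [ 278  185   42   38 1525] [0.6117 0.0228]
roller [ 395  185   42   38 1531] [ 0.6156 -0.2466]
roller [ 337  255   43   38 1590] [ 0.4538 -0.1143]
rotvec [-0.2  0.2  9.4]
shift cm [-4.8  -8.19  0.03] t 26.85 tcp [0.3521 0.2799 0.1999] q [ 23.  -4. 112.   0.  72. 109.] w 0.04
```

The rollers are within about 4 mm of their stripes. Next is the tub: I turn the gripper so it closes across the bar and look at the handle.

```bash
(python3 -m crank '[[0,0,-8,-1,0,0,4],[0,0,-16,-2,0,0,4],[0,0,-24,-3,0,0,4],[0,0,-32,-4,0,-1,4],[0,0,-40,-5,0,-2,4]]'
python3 -m crank '[[0,0,-8,0,0,0,2.6],[0,0,-16,0,0,0,2.6],[0,0,-24,0,0,0,2.6],[0,0,-32,0,0,0,2.6],[0,0,-40.3,0,0,0,2.6]]')|grep tcp_pos; python3 -m crank '[[0,0,0,0,0,0,2.6],[0,0,0,0,0,0,2.6],[0,0,0,0,0,0,2.6],[0,0,0,0,0,0,2.6],[0,0,0,0,0,0,2.6]]' | head -2; python3 go.py .298 .358 .2 84.5
python3 - <<'E'
from h import *
snap('wrist','w6')
E
```

```text
tcp_pos: [0.3084, 0.2703, 0.22]
tcp_pos: [0.309, 0.2704, 0.2201]
time_s: 28.35
tcp_pos: [0.3086, 0.2702, 0.2197]
rotvec [ 0.  -0.  -0.1]
shift cm [ 8.63 -1.92  1.97] t 28.35 tcp [0.3086 0.2702 0.2197] q [ 25. -11. 116.  -0.  75.  30.] w 0.026
```

View pics/w6.png

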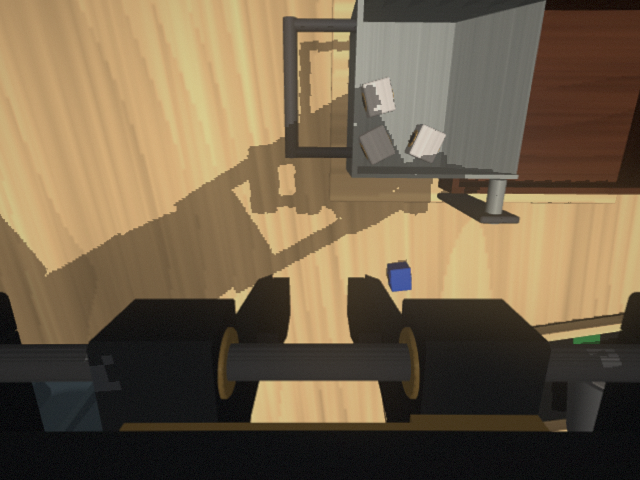

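The handle bar is at column ~291, rows 17 to 157, and the near hinge pin is at (497,197). There are three blocks in the tub.

```bash
python3 - <<'E'
from h import *
np.set_printoptions(precision=4,suppress=True)
s=snap('wrist'); P=ray(s,[[291,20],[291.5,155],[291,87],[498,183],[495,210]],.095)[:,:2]; print(P)
e=P[0]-P[1]; a=np.arctan2(e[1],e[0]); print('bar yaw',np.degrees(a),'len',np.linalg.norm(e))
n=np.array([np.sin(a),-np.cos(a)]); print('radial pin',(P[3]-P[2])@n,(P[4]-P[2])@n)
E
python3 go.py .298 .358 .095 84.5
```

```text
[[0.3034 0.4144]
 [0.293  0.326 ]
 [0.2984 0.3729]
 [0.4474 0.2895]
 [0.4461 0.2684]]
bar yaw 83.27664636148093 len 0.0890598730612948
radial pin 0.15781531715611402 0.15892630924352508
rotvec [-0.   0.  -0.1]
shift cm [ 8.64 -1.91 12.47] t 28.45 tcp [0.3086 0.2702 0.2197] q [ 25. -11. 116.   0.  75.  30.] w 0.026
```

```bash
python3 go.py .2982 .3702 .15 83.3; python3 - <<'E'
E
```

```text
rotvec [-0.   0.   1.1]
shift cm [ 9.85 -2.01  6.97] t 28.45 tcp [0.3086 0.2702 0.2197] q [ 25. -11. 116.   0.  75.  30.] w 0.026
```

```bash
(python3 -m crank '[[0,0,1.1,3.5,-0.7,0,2.6],[0,0,1.1,7,-1.4,2,2.6],[0,0,1.1,9.8,-2,5,2.6],[0,0,1.1,9.85,-2,7,2.6],[0,0,1.1,9.85,-2,8,2.6]]'
python3 -m crank '[[0,0,0,0,0,0,2.6],[0,0,0,0,0,0,2.6],[0,0,0,0,0,0,2.6],[0,0,0,0,0,0,2.6],[0,0,0,0,0,0,2.6]]') | grep tcp_pos;  python3 go.py .2982 .3702 .076 83.3
```

```text
tcp_pos: [0.2969, 0.37, 0.1376]
tcp_pos: [0.2988, 0.3703, 0.1406]
rotvec [ 0.1 -0.1 -0. ]
shift cm [-0.02 -0.07  6.46] t 29.45 tcp [0.2988 0.3703 0.1406] q [ 37.   4. 111.   0.  64.  43.] w 0.026
```

```bash
(python3 -m crank '[[0,0,0,0,0,2,2.6],[0,0,0,0,0,4,2.6],[0,0,0,0,0,5.5,2.6],[0,0,0,0,0,6.3,2.6],[0,0,0,0,0,6.4,2.6]]'
python3 -m crank '[[0,0,0,0,0,0,2.6],[0,0,0,0,0,0,2],[0,0,0,0,0,0,1.4],[0,0,0,0,0,0,0.7],[0,0,0,0,0,0,0.7]]'
python3 -m crank '[[0,0,0,0,0,0,0.7],[0,0,0,0,0,0,0.7],[0,0,0,0,0,0,0.7],[0,0,0,0,0,0,0.7],[0,0,0,0,0,0,0.7]]') | egrep 'tcp_pos|for|wid';  python3 go.py .2982 .3702 .076 83.3
```

```text
tcp_pos: [0.2979, 0.3698, 0.0751]
ft_force: [0.3, -0.5, 0.6]
gripper_width: 0.0262
finger_force: 0.0
tcp_pos: [0.2986, 0.3705, 0.0764]
ft_force: [-0.8, -0.9, 4.6]
gripper_width: 0.008
finger_force: 29.0
tcp_pos: [0.2986, 0.3705, 0.0764]
ft_force: [-1.3, -0.3, 6.7]
gripper_width: 0.0088
finger_force: 28.8
rotvec [ 0. -0.  0.]
shift cm [-0.03 -0.04  0.04] t 30.95 tcp [0.2986 0.3705 0.0764] q [ 37.  11. 113.  -0.  56.  43.] w 0.009
```

Run:
```python
import numpy as np
f=lambda t:np.array([15.7*(1-np.cos(t)),-15.7*np.sin(t)])
for k in range(7): print(k,[tuple(np.round(f(k*.25+j*.05)-f(k*.25),2).tolist()) for j in range(1,6)])
```

```text
0 [(0.02, -0.78), (0.08, -1.57), (0.18, -2.35), (0.31, -3.12), (0.49, -3.88)]
1 [(0.21, -0.76), (0.46, -1.5), (0.75, -2.23), (1.07, -2.94), (1.43, -3.64)]
2 [(0.39, -0.68), (0.82, -1.34), (1.28, -1.97), (1.77, -2.59), (2.29, -3.17)]
3 [(0.55, -0.56), (1.13, -1.09), (1.73, -1.6), (2.36, -2.07), (3.0, -2.51)]
4 [(0.67, -0.41), (1.36, -0.78), (2.07, -1.12), (2.79, -1.42), (3.53, -1.69)]
5 [(0.75, -0.23), (1.51, -0.42), (2.28, -0.57), (3.06, -0.69), (3.84, -0.76)]
6 [(0.78, -0.04), (1.57, -0.03), (2.35, 0.01), (3.13, 0.09), (3.91, 0.21)]
```

```bash
(python3 -m crank '[[0,0,0,0,0.02,-0.78,0.7],[0,0,0,0,0.08,-1.57,0.7],[0,0,0,0,0.18,-2.35,0.7],[0,0,0,0,0.31,-3.12,0.7],[0,0,0,0,0.49,-3.88,0.7]]'
python3 -m crank '[[0,0,0,0,0.21,-0.76,0.7],[0,0,0,0,0.46,-1.5,0.7],[0,0,0,0,0.75,-2.23,0.7],[0,0,0,0,1.07,-2.94,0.7],[0,0,0,0,1.43,-3.64,0.7]]') | egrep 'tcp_pos|for|wid'
python3 - <<'E'
from h import *
print(r.get_obs()['ft_force'],r.get_obs()['moment'])
E
```

```text
tcp_pos: [0.3036, 0.3698, 0.1153]
ft_force: [4.2, 3.6, -5.7]
gripper_width: 0.0082
finger_force: 30.2
tcp_pos: [0.3187, 0.3682, 0.1516]
ft_force: [10.0, 4.7, -8.8]
gripper_width: 0.0082
finger_force: 30.4
[10.04422213  4.66115329 -8.80352808] [ 0.66189047 -1.35712696  0.08278435]
```

```bash
(python3 -m crank '[[0,0,0,0,0.45,-0.66,0.7],[0,0,0,0,0.95,-1.3,0.7],[0,0,0,0,1.43,-1.9,0.7],[0,0,0,0,1.95,-2.5,0.7],[0,0,0,0,2.45,-3.07,0.7]]'
python3 -m crank '[[0,0,0,0,0.55,-0.56,0.7],[0,0,0,0,1.13,-1.09,0.7],[0,0,0,0,1.73,-1.6,0.7],[0,0,0,0,2.36,-2.07,0.7],[0,0,0,0,3.0,-2.51,0.7]]') | egrep 'tcp_pos|for|wid'
```

```text
tcp_pos: [0.3418, 0.3656, 0.1818]
ft_force: [7.0, 7.0, -9.5]
gripper_width: 0.0081
finger_force: 30.5
tcp_pos: [0.3717, 0.3623, 0.2053]
ft_force: [10.0, 12.1, -21.3]
gripper_width: 0.0073
finger_force: 30.0
```

```bash
(python3 -m crank '[[0,0,0,0.05,0.67,-0.33,0.7],[0,0,0,0.1,1.36,-0.65,0.7],[0,0,0,0.15,2.07,-0.92,0.7],[0,0,0,0.2,2.79,-1.2,0.7],[0,0,0,0.2,3.53,-1.45,0.7]]'
python3 -m crank '[[0,0,0,0.05,0.75,-0.18,0.7],[0,0,0,0.05,1.51,-0.35,0.7],[0,0,0,0.1,2.28,-0.5,0.7],[0,0,0,0.1,3.06,-0.6,0.7],[0,0,0,0.1,3.84,-0.65,0.7]]') | egrep 'tcp_pos|for|wid'
```

```text
tcp_pos: [0.4062, 0.3588, 0.2203]
ft_force: [0.3, 1.6, -8.1]
gripper_width: 0.0071
finger_force: 19.3
tcp_pos: [0.4452, 0.355, 0.2274]
ft_force: [-2.3, -3.8, -5.9]
gripper_width: 0.0071
finger_force: 16.5
```

```bash
(python3 -m crank '[[0,0,0,0,0.6,0,0.7],[0,0,0,0,1.2,0,0.7],[0,0,0,0,1.8,0.05,0.7],[0,0,0,0,2.2,0.1,0.7],[0,0,0,0,2.2,0.1,0.7]]'
python3 -m crank '[[0,0,0,0,0,0,0.7],[0,0,0,0,0,0,0.7],[0,0,0,0,0,0,0.7],[0,0,0,0,0,0,0.7],[0,0,0,0,0,0,0.7]]') | egrep 'tcp_pos|for|wid'
python3 - <<'E'
from h import *
s=snap('scene','s3'); cv2.imwrite('pics/s3c.png',cv2.resize(s['pixels'][230:470,300:600,::-1],None,fx=2,fy=2))
E
```

```text
tcp_pos: [0.4675, 0.3529, 0.2268]
ft_force: [-2.1, -5.5, -5.3]
gripper_width: 0.0073
finger_force: 13.9
tcp_pos: [0.467, 0.353, 0.2269]
ft_force: [-1.5, -5.2, -6.4]
gripper_width: 0.0071
finger_force: 13.9
```

View pics/s3c.png

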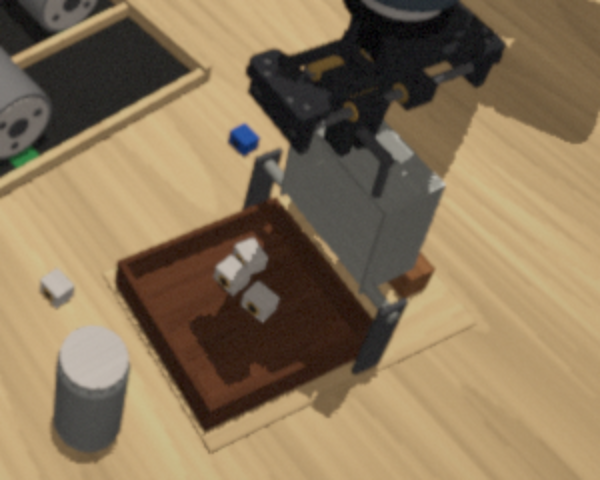

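All three tub blocks are in the tray. Now I reverse the arc.

```bash
(python3 -m crank '[[0,0,0,0,-0.6,-0.05,0.7],[0,0,0,0,-1.2,-0.1,0.7],[0,0,0,0,-1.8,-0.1,0.7],[0,0,0,0,-2.2,-0.1,0.7],[0,0,0,0,-2.2,-0.1,0.7]]'
python3 -m crank '[[0,0,0,0,-0.78,0.05,0.7],[0,0,0,0,-1.56,0.15,0.7],[0,0,0,-0.05,-2.33,0.3,0.7],[0,0,0,-0.05,-3.09,0.47,0.7],[0,0,0,-0.1,-3.84,0.65,0.7]]'
python3 -m crank '[[0,0,0,0,-0.74,0.25,0.7],[0,0,0,-0.05,-1.46,0.53,0.7],[0,0,0,-0.1,-2.17,0.8,0.7],[0,0,0,-0.15,-2.86,1.12,0.7],[0,0,0,-0.2,-3.53,1.45,0.7]]'
python3 -m crank '[[0,0,0,0,-0.64,0.44,0.7],[0,0,0,0,-1.27,0.91,0.7],[0,0,0,0,-1.87,1.42,0.7],[0,0,0,0,-2.45,1.95,0.7],[0,0,0,0,-3.0,2.51,0.7]]') | egrep 'tcp_pos|for|wid'
```

```text
tcp_pos: [0.4445, 0.3554, 0.2273]
ft_force: [-0.8, -4.8, -8.6]
gripper_width: 0.007
finger_force: 16.3
tcp_pos: [0.4068, 0.3596, 0.221]
ft_force: [3.9, -0.7, -13.7]
gripper_width: 0.0074
finger_force: 24.2
tcp_pos: [0.3728, 0.3632, 0.2065]
ft_force: [15.1, 7.0, -23.3]
gripper_width: 0.0074
finger_force: 31.4
tcp_pos: [0.3436, 0.3665, 0.1831]
ft_force: [10.3, -0.2, -9.3]
gripper_width: 0.0075
finger_force: 30.4
```

```bash
(python3 -m crank '[[0,0,0,0,-0.45,0.57,0.7],[0,0,0,0,-0.95,1.17,0.7],[0,0,0,0,-1.4,1.77,0.7],[0,0,0,0,-1.87,2.41,0.7],[0,0,0,0,-2.3,3.07,0.7]]'
python3 -m crank '[[0,0,0,0,-0.36,0.7,0.7],[0,0,0,0,-0.68,1.41,0.7],[0,0,0,0,-0.97,2.14,0.7],[0,0,0,0,-1.22,2.88,0.7],[0,0,0,0,-1.43,3.64,0.7]]'
python3 -m crank '[[0,0,0,0,-0.1,0.4,0.7],[0,0,0,0,-0.19,0.8,0.7],[0,0,0,0,-0.26,1.2,0.7],[0,0,0,0,-0.32,1.6,0.7],[0,0,0,0,-0.38,2.0,0.7]]'
python3 -m crank '[[0,0,0,0,-0.04,0.3,0.7],[0,0,0,0,-0.07,0.6,0.7],[0,0,0,0,-0.1,0.9,0.7],[0,0,0,0,-0.11,1.1,0.7],[0,0,0,0,-0.11,1.3,0.7]]') | egrep 'tcp_pos|for|wid'; python3 go.py .2986 .3705 .0764
```

```text
tcp_pos: [0.3211, 0.369, 0.1527]
ft_force: [9.6, -3.2, -6.3]
gripper_width: 0.0072
finger_force: 25.6
tcp_pos: [0.3053, 0.3706, 0.1156]
ft_force: [2.3, -1.2, -1.6]
gripper_width: 0.007
finger_force: 14.7
tcp_pos: [0.3006, 0.3708, 0.0945]
ft_force: [0.3, 5.5, -0.5]
gripper_width: 0.0069
finger_force: 9.8
tcp_pos: [0.2992, 0.371, 0.0814]
ft_force: [-1.7, 6.8, -0.5]
gripper_width: 0.0068
finger_force: 7.1
shift cm [-0.05 -0.05  0.5 ] t 39.0 tcp [0.2992 0.371  0.0814] q [ 37.  10. 113.   0.  57.  43.] w 0.007
```

```bash
(python3 -m crank '[[0,0,0,0,0,0.1,0.6],[0,0,0,0,0,0.2,0.6],[0,0,0,0,0,0.3,0.6],[0,0,0,0,0,0.4,0.6],[0,0,0,0,0,0.5,0.6]]'
python3 -m crank '[[0,0,0,0,0,0.05,0.6],[0,0,0,0,0,0.1,0.6],[0,0,0,0,0,0.1,0.6],[0,0,0,0,0,0.1,0.6],[0,0,0,0,0,0.1,0.6]]') | egrep 'tcp_pos|for|wid'
python3 - <<'E'
from h import *
s=snap('scene','s4'); cv2.imwrite('pics/s4c.png',cv2.resize(s['pixels'][230:470,300:600,::-1],None,fx=2,fy=2))
E
```

```text
tcp_pos: [0.2988, 0.371, 0.0765]
ft_force: [-3.2, 6.8, 0.7]
gripper_width: 0.0065
finger_force: 29.6
tcp_pos: [0.2988, 0.371, 0.0754]
ft_force: [-2.9, 7.4, -0.7]
gripper_width: 0.0064
finger_force: 29.9
```

View pics/s4c.png

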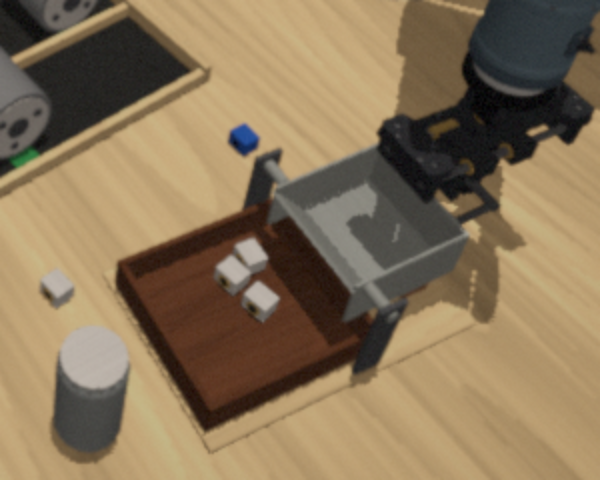

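```bash
for k in 1; do python3 -m crank '[[0,0,0,0,0,0.05,0.6],[0,0,0,0,0,0.1,0.6],[0,0,0,0,0,0.15,0.6],[0,0,0,0,0,0.2,0.6],[0,0,0,0,0,0.2,0.6]]'; python3 -m crank '[[0,0,0,0,0,0.05,0.6],[0,0,0,0,0,0.1,0.6],[0,0,0,0,0,0.15,0.6],[0,0,0,0,0,0.2,0.6],[0,0,0,0,0,0.2,0.6]]'; done | egrep 'tcp_pos|for|wid'
```

```text
tcp_pos: [0.2988, 0.371, 0.0734]
ft_force: [-3.1, 6.2, -0.2]
gripper_width: 0.0063
finger_force: 29.7
tcp_pos: [0.2987, 0.371, 0.0714]
ft_force: [-4.5, 7.5, -0.2]
gripper_width: 0.0065
finger_force: 29.7
```

Run:
```python
from h import *
a=cv2.imread('pics/scene0.png',0).astype(np.float32)
s=snap('scene','s5'); b=cv2.cvtColor(s['pixels'],cv2.COLOR_RGB2GRAY).astype(np.float32)
for n,(x,y) in {'corner':(528,352),'side':(510,365),'handle end':(546,334),'pin ref':(490,390)}.items():
    h=8; t=a[y-h:y+h,x-h:x+h]; m=cv2.matchTemplate(cv2.resize(b[y-16:y+16,x-16:x+16],None,fx=8,fy=8,interpolation=cv2.INTER_CUBIC),cv2.resize(t,None,fx=8,fy=8,interpolation=cv2.INTER_CUBIC),cv2.TM_CCOEFF_NORMED)
    _,v,_,l=cv2.minMaxLoc(m); print(n,round(v,2),(l[0]/8-8,l[1]/8-8))
for dz in (0,.005): print(proj(s,[[.3,.42,.1+dz]]))
```

```text
corner 0.74 (0.625, -0.625)
side 0.84 (-8.0, 4.625)
handle end 0.85 (0.375, -0.75)
pin ref 0.99 (0.0, 0.0)
[[550.81685096 334.54508667]]
[[551.70705897 332.89014328]]
```

The handle end still shows about 2 mm above its start position. I'll lower until it makes contact.

```bash
python3 -m crank '[[0,0,0,0,0,0.04,0.6],[0,0,0,0,0,0.08,0.6],[0,0,0,0,0,0.12,0.6],[0,0,0,0,0,0.15,0.6],[0,0,0,0,0,0.15,0.6]]' | egrep 'tcp_pos|ft'; python3 -m crank '[[0,0,0,0,0,0.04,0.6],[0,0,0,0,0,0.08,0.6],[0,0,0,0,0,0.12,0.6],[0,0,0,0,0,0.15,0.6],[0,0,0,0,0,0.15,0.6]]' | egrep 'tcp_pos|ft'
```

```text
tcp_pos: [0.2987, 0.371, 0.0699]
ft_force: [-3.5, 7.5, -0.0]
tcp_pos: [0.2987, 0.371, 0.069]
ft_force: [-5.7, 5.4, 6.0]
```

Contact: Fz rises to 6 N. I release gently and rise.

```bash
(python3 -m crank '[[0,0,0,0,0,0,0.8],[0,0,0,0,0,0,1],[0,0,0,0,0,0,1.4],[0,0,0,0,0,0,2],[0,0,0,0,0,0,2.6]]'
python3 -m crank '[[0,0,0,0,0,-1,2.6],[0,0,0,0,0,-3,2.6],[0,0,0,0,0,-6,2.6],[0,0,0,0,0,-10,2.6],[0,0,0,0,0,-14,2.6]]') | egrep 'time|tcp_pos|ft|wid'
python3 - <<'E'
from h import *
a=cv2.imread('pics/scene0.png',0).astype(np.float32)
s=snap('scene','s6'); b=cv2.cvtColor(s['pixels'],cv2.COLOR_RGB2GRAY).astype(np.float32)
for n,(x,y) in {'corner':(528,352),'handle end':(546,334),'pin ref':(490,390)}.items():
    h=8; t=a[y-h:y+h,x-h:x+h]; m=cv2.matchTemplate(cv2.resize(b[y-16:y+16,x-16:x+16],None,fx=8,fy=8,interpolation=cv2.INTER_CUBIC),cv2.resize(t,None,fx=8,fy=8,interpolation=cv2.INTER_CUBIC),cv2.TM_CCOEFF_NORMED)
    _,v,_,l=cv2.minMaxLoc(m); print(n,round(v,2),(l[0]/8-8,l[1]/8-8))
s=snap('top','t2'); hsv=cv2.cvtColor(s['pixels'],cv2.COLOR_RGB2HSV).astype(int)
m=((hsv[...,1]<45)&(hsv[...,2]>165)).astype(np.uint8)
n,l,st,c=cv2.connectedComponentsWithStats(m)
for i in range(1,n):
    if 40<st[i,4]<800: print('white',c[i],st[i,4],ray(s,c[i],.015)[0][:2])
E
python3 meas.py|egrep 'rol'
```

```text
time_s: 42.6
tcp_pos: [0.2998, 0.3698, 0.0684]
ft_force: [-0.2, 0.1, -0.1]
gripper_width: 0.0251
time_s: 43.1
tcp_pos: [0.2994, 0.3697, 0.2104]
ft_force: [1.8, -0.3, 0.2]
gripper_width: 0.0262
corner 0.8 (0.75, -0.375)
handle end 0.86 (0.25, -0.125)
pin ref 0.99 (0.0, 0.0)
white [150.83932854 154.9088729 ] 417 [0.73413581 0.38198816]
white [210.58333333 184.39285714] 84 [0.66300901 0.23439267]
white [172.71428571 244.76923077] 91 [0.51752495 0.31786914]
white [157.5        246.29761905] 84 [0.51341554 0.35372355]
white [175.12359551 256.59550562] 89 [0.48980286 0.31089581]
white [483.48809524 277.05952381] 84 [ 0.45116642 -0.40929101]
roller [ 278  185   42   38 1517] [0.6117 0.0228]
roller [ 395  185   42   38 1518] [ 0.6156 -0.2466]
roller [ 337  255   43   38 1581] [ 0.4538 -0.1143]
```

View pics/t2.png

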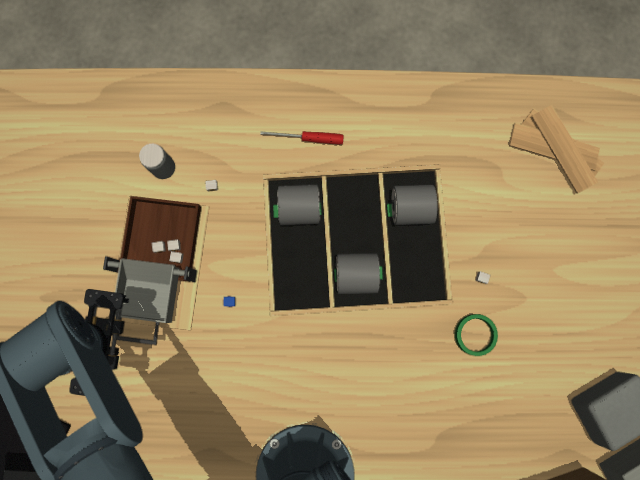

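Only two loose blocks exist; the tub is back at rest. I go to look at the one near the can.

```bash
python3 go.py .656 .175 .2 83.3
```

```text
rotvec [ 0.3 -0.3  0. ]
shift cm [-15.37  37.49   1.35] t 43.25 tcp [0.3015 0.3713 0.2123] q [ 37.  -1. 107.  -0.  73.  43.] w 0.026
```

```bash
(python3 -m crank '[[0,0,0,-1.5,4,0,4],[0,0,0,-3,8,0,4.4],[0,0,0,-4.7,12,0,4.4],[0,0,0,-6.4,16,0,4.4],[0,0,0,-8,20,0,4.4]]'
python3 -m crank '[[0,0,0,-1.8,4,0,4.4],[0,0,0,-3.5,8,0,4.4],[0,0,0,-5.3,12,0,4.4],[0,0,0,-7,16,0.5,4.4],[0,0,0,-7.4,17.5,1,4.4]]'
python3 -m crank '[[0,0,0,0,0,0,4.4],[0,0,0,0,0,0,4.4],[0,0,0,0,0,0,4.4],[0,0,0,0,0,0,4.4],[0,0,0,0,0,0,4.4]]')|grep tcp_pos
cat > blk.py <<'E'
import sys
from h import *
s=snap('wrist',sys.argv[1]); hsv=cv2.cvtColor(s['pixels'],cv2.COLOR_RGB2HSV).astype(int)
m=((hsv[...,1]<int(sys.argv[2]))&(hsv[...,2]>int(sys.argv[3]))).astype(np.uint8); m[300:]=0
n,l,st,c=cv2.connectedComponentsWithStats(m)
for i in range(1,n):
    if st[i,4]>250:
        cn=np.argwhere(l==i)[:,::-1].astype(np.float32); b=cv2.boxPoints(cv2.minAreaRect(cn)); P=ray(s,b,.02)
        e1,e2=P[1]-P[0],P[2]-P[1]
        print(c[i].round(0),st[i,4],P.mean(0)[:2].round(4),'edges mm,yaw',[(round(1e3*np.linalg.norm(e),1),round(np.degrees(np.arctan2(e[1],e[0]))%180,1)) for e in (e1,e2)])
E
python3 blk.py w7 45 190
```

```text
tcp_pos: [0.4896, 0.2658, 0.2072]
tcp_pos: [0.6564, 0.1701, 0.1966]
tcp_pos: [0.6537, 0.1742, 0.1991]
[112.  19.] 407 [0.5043 0.3521] edges mm,yaw [(np.float64(18.6), np.float64(14.0)), (np.float64(22.9), np.float64(102.7))]
[127.  64.] 752 [0.5088 0.3158] edges mm,yaw [(np.float64(19.4), np.float64(11.4)), (np.float64(25.0), np.float64(98.0))]
[96. 78.] 737 [0.4799 0.3087] edges mm,yaw [(np.float64(19.9), np.float64(2.1)), (np.float64(26.7), np.float64(83.7))]
```

View pics/w7.png

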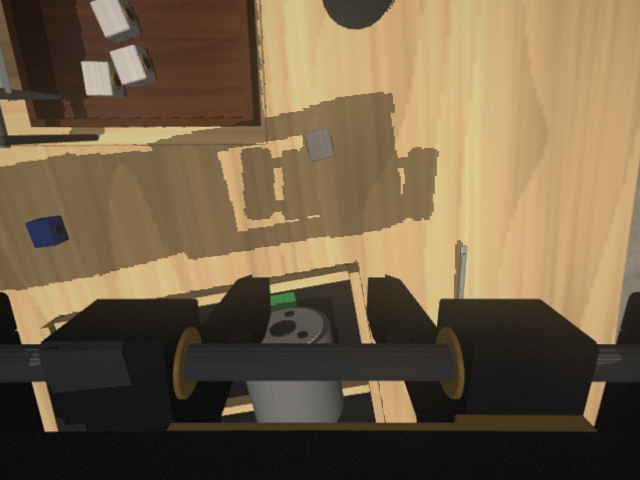

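The block lies in the arm's shadow at (318,145), turned slightly.

```bash
sed -i 's/m\[300:\]=0/m[300:]=0\nif len(sys.argv)>4:\n    x,y=map(int,sys.argv[4:6]); k=np.zeros_like(m); k[max(y-35,0):y+35,max(x-35,0):x+35]=1; m*=k/' blk.py; python3 blk.py w7b 60 90 318 145; python3 go.py .663 .234 .1 83.3
```

```text
[319. 144.] 698 [0.6606 0.2332] edges mm,yaw [(np.float64(20.9), np.float64(6.8)), (np.float64(25.2), np.float64(98.4))]
rotvec [ 0.  -0.   0.1]
shift cm [6.07 0.19 9.9 ] t 44.85 tcp [0.654  0.1739 0.199 ] q [ 5. 25. 78.  0. 77. 12.] w 0.044
```

```bash
(python3 -m crank '[[0,0,-8,3,0,2,4.4],[0,0,-14.3,5,0,5,4.4],[0,0,-14.3,6,0,9,4.4],[0,0,-14.3,5.97,0,12,4.4],[0,0,-14.3,5.97,0,14,4.4]]'
python3 -m crank '[[0,0,0,0,0,0,4.4],[0,0,0,0,0,0,4.4],[0,0,0,0,0,0,4.4],[0,0,0,0,0,0,4.4],[0,0,0,0,0,0,4.4]]')|grep tcp_pos;python3 go.py .6606 .2332 .005 97.6
```

```text
tcp_pos: [0.6594, 0.2332, 0.0555]
tcp_pos: [0.6621, 0.2327, 0.0601]
rotvec [ 0.1 -0.   0. ]
shift cm [ 0.07 -0.16  5.51] t 45.85 tcp [0.6621 0.2327 0.0601] q [10. 36. 78.  0. 65.  2.] w 0.044
```

```bash
(python3 -m crank '[[0,0,0,0.05,-0.15,2,4.4],[0,0,0,0.05,-0.15,3.8,4.4],[0,0,0,0.05,-0.15,5,4.4],[0,0,0,0.05,-0.15,5.4,4.4],[0,0,0,0.05,-0.15,5.4,4.4]]'
python3 -m crank '[[0,0,0,0,0,0,3.5],[0,0,0,0,0,0,2.8],[0,0,0,0,0,0,1.8],[0,0,0,0,0,0,1.8],[0,0,0,0,0,0,1.8]]'
python3 -m crank '[[0,0,0,0,0,-1,1.8],[0,0,0,0,0,-3,1.8],[0,0,0,0,0,-6,1.8],[0,0,0,0,0,-8,1.8],[0,0,0,0,0,-9,1.8]]')|egrep 'tcp_pos|for|wid';python3 go.py .545 .345 .08 97.6
```

```text
tcp_pos: [0.659, 0.2328, 0.0033]
ft_force: [-0.3, -0.2, 0.9]
gripper_width: 0.0436
finger_force: 0.0
tcp_pos: [0.6603, 0.2331, 0.0054]
ft_force: [-0.0, -0.3, 3.5]
gripper_width: 0.0218
finger_force: 30.0
tcp_pos: [0.6614, 0.2334, 0.099]
ft_force: [0.3, 0.4, 0.6]
gripper_width: 0.0219
finger_force: 30.0
rotvec [ 0.3 -0.   0. ]
shift cm [ 12.61 -10.07   1.85] t 47.35 tcp [0.6614 0.2334 0.099 ] q [10. 34. 78.  0. 68.  2.] w 0.022
```

```bash
python3 go.py .572 .34 .08; (python3 - <<'E'
from h import *
s=snap('top'); print(ray(s,[151,155],.11)); print(ray(s,[[172.7,244.8],[157.5,246.3],[175.1,256.6]],.032))
E
)
```

```text
shift cm [11.75 -7.46  1.86] t 47.35 tcp [0.6614 0.2334 0.099 ] q [10. 34. 78.  0. 68.  2.] w 0.022
[[0.70686633 0.35333104 0.11      ]]
[[0.51537016 0.3136553  0.032     ]
 [0.51137965 0.34902262 0.032     ]
 [0.48806216 0.30679526 0.032     ]]
```

```bash
(python3 -m crank '[[0,0,0,3.5,-2.2,0,1.8],[0,0,0,7,-4.5,0,1.8],[0,0,0,10,-6.5,0,1.8],[0,0,0,12,-7.8,0,1.8],[0,0,0,12.3,-8,0,1.8]]'
python3 -m crank '[[0,0,0,0,0,1,1.8],[0,0,0,0,0,3,1.8],[0,0,0,0,0,5,1.8],[0,0,0,0,0,6.5,1.8],[0,0,0,0,0,7.2,1.8]]'
python3 -m crank '[[0,0,0,0,0,0,1.8],[0,0,0,0,0,0.3,1.8],[0,0,0,0,0,0.3,1.8],[0,0,0,0,0,0.3,1.8],[0,0,0,0,0,0.3,1.8]]')|egrep 'tcp_pos|ft'
```

```text
tcp_pos: [0.5613, 0.3463, 0.0938]
ft_force: [0.5, -0.5, -0.2]
tcp_pos: [0.5636, 0.3426, 0.0199]
ft_force: [-0.6, 0.2, -0.6]
tcp_pos: [0.5645, 0.3445, 0.0203]
ft_force: [0.7, -0.5, 0.3]
```

```bash
(python3 -m crank '[[0,0,0,0,0,0,2.4],[0,0,0,0,0,0,2.8],[0,0,0,0,0,0,3.2],[0,0,0,0,0,0,3.2],[0,0,0,0,0,0,3.2]]'
python3 -m crank '[[0,0,0,0,0,-1,3.2],[0,0,0,0,0,-4,3.2],[0,0,0,0,0,-8,3.2],[0,0,0,0,0,-13,3.2],[0,0,0,0,0,-17,3.2]]')|egrep 'tcp_pos|ft|wid'; python3 go.py .4445 -.35 .2 4; python3 go.py .451 -.408 .2 94
```

```text
tcp_pos: [0.5641, 0.3443, 0.0195]
ft_force: [-0.8, -0.1, -0.0]
gripper_width: 0.0317
tcp_pos: [0.5645, 0.3445, 0.1932]
ft_force: [0.7, 0.5, 0.4]
gripper_width: 0.0319
rotvec [ 0.1 -0.1 93.6]
shift cm [-67.25 -21.09  -0.77] t 49.9 tcp [0.5645 0.3445 0.1932] q [21. 23. 81.  0. 75. 14.] w 0.032
rotvec [ 0.1 -0.   3.6]
shift cm [-73.08 -21.22  -0.77] t 49.9 tcp [0.5645 0.3445 0.1932] q [21. 23. 81.  0. 75. 14.] w 0.032
```

```bash
(python3 -m crank '[[0,0,0,-3,-0.8,0,4.4],[0,0,0,-7,-1.9,-0.5,4.4],[0,0,0,-11,-3,-0.7,4.4],[0,0,0,-15,-4.1,-0.7,4.4],[0,0,0,-19,-5.1,-0.7,4.4]]'
python3 -m crank '[[0,0,0,-4,-1.1,0,4.4],[0,0,0,-8,-2.2,0,4.4],[0,0,0,-12,-3.2,0,4.4],[0,0,0,-16,-4.3,0,4.4],[0,0,0,-20,-5.4,0,4.4]]'
python3 -m crank '[[0,0,0,-4,-1.1,0,4.4],[0,0,0,-8,-2.2,0,4.4],[0,0,0,-12,-3.2,0,4.4],[0,0,0,-16,-4.3,0,4.4],[0,0,0,-20,-5.4,0,4.4]]'
python3 -m crank '[[0,0,0,-4,-1.1,0,4.4],[0,0,0,-8,-2.2,0,4.4],[0,0,0,-12,-3.2,0,4.4],[0,0,0,-16,-4.3,0,4.4],[0,0,0,-20,-5.4,0,4.4]]'
python3 -m crank '[[0,0,0,0,0,0,4.4],[0,0,0,0,0,0,4.4],[0,0,0,0,0,0,4.4],[0,0,0,0,0,0,4.4],[0,0,0,0,0,0,4.4]]')|egrep 'time|tcp_pos'|tail -2; python3 blk.py w8 60 90;python3 go.py .457 -.47 .2 97.6
python3 - <<'E'
from h import *
s=snap('top')
hsv=cv2.cvtColor(s['pixels'],cv2.COLOR_RGB2HSV).astype(int)
m=((hsv[...,1]<45)&(hsv[...,2]>165)).astype(np.uint8)
n,l,st,c=cv2.connectedComponentsWithStats(m)
for i in range(1,n):
    if 40<st[i,4]<800: print('white',c[i].round(),st[i,4],ray(s,c[i],.015)[0][:2].round(4))
E
```

```text
time_s: 52.4
tcp_pos: [0.4581, -0.4658, 0.1969]
[318. 146.] 718 [ 0.449  -0.4087] edges mm,yaw [(np.float64(25.5), np.float64(69.9)), (np.float64(21.5), np.float64(162.0))]
rotvec [0.  0.  0.1]
shift cm [-0.38 -0.16 -0.31] t 52.45 tcp [ 0.4581 -0.466   0.1969] q [-56.  22.  82.   0.  76. -64.] w 0.044
white [151. 155.] 434 [0.7339 0.3816]
white [160. 223.] 93 [0.5678 0.3501]
white [173. 245.] 93 [0.5174 0.3177]
white [157. 246.] 92 [0.5132 0.3544]
white [175. 257.] 97 [0.4897 0.311 ]
white [482. 277.] 67 [ 0.4507 -0.4061]
white [150. 289.] 117 [0.4127 0.3668]
white [135. 294.] 73 [0.4018 0.401 ]
white [131. 301.] 51 [0.3849 0.4093]
white [136. 311.] 123 [0.3619 0.396 ]
```

```bash
(python3 -m crank '[[0,0,8,3,0,2,4.4],[0,0,16,5,-0.1,5,4.4],[0,0,24,5.8,-0.15,9,4.4],[0,0,26,5.8,-0.15,12,4.4],[0,0,26,5.8,-0.15,14,4.4]]'
python3 -m crank '[[0,0,0,0,0,0,4.4],[0,0,0,0,0,0,4.4],[0,0,0,0,0,0,4.4],[0,0,0,0,0,0,4.4],[0,0,0,0,0,0,4.4]]')|grep tcp_pos;python3 go.py .449 -.4087 .005 71.6
```

```text
tcp_pos: [0.4478, -0.4078, 0.0542]
tcp_pos: [0.4489, -0.4104, 0.0578]
rotvec [0.1 0.1 0. ]
shift cm [ 0.17 -0.05  5.28] t 53.5 tcp [ 0.4489 -0.4104  0.0578] q [-54.  27.  94.   0.  59. -35.] w 0.044
```

```bash
(python3 -m crank '[[0,0,0,0.15,0,2,4.4],[0,0,0,0.15,0,3.8,4.4],[0,0,0,0.15,0,4.9,4.4],[0,0,0,0.15,0,5.2,4.4],[0,0,0,0.15,0,5.2,4.4]]'
python3 -m crank '[[0,0,0,0,0,0,3.5],[0,0,0,0,0,0,2.8],[0,0,0,0,0,0,1.8],[0,0,0,0,0,0,1.8],[0,0,0,0,0,0,1.8]]'
python3 -m crank '[[0,0,0,0,0,-2,1.8],[0,0,0,0,0,-6,1.8],[0,0,0,0,0,-11,1.8],[0,0,0,0,0,-15,1.8],[0,0,0,0,0,-17,1.8]]')|egrep 'tcp_pos|for|wid';python3 go.py .565 .305 .18 80
```

```text
tcp_pos: [0.4488, -0.4083, 0.0044]
ft_force: [-0.1, 0.3, -0.1]
gripper_width: 0.044
finger_force: 0.0
tcp_pos: [0.4493, -0.4087, 0.0052]
ft_force: [0.0, 0.1, 4.2]
gripper_width: 0.0213
finger_force: 30.0
tcp_pos: [0.45, -0.4096, 0.179]
ft_force: [0.1, -0.3, -0.4]
gripper_width: 0.0217
finger_force: 30.0
rotvec [ 0.3  0.2 -8.4]
shift cm [ 71.44 -11.62  -0.39] t 55.0 tcp [ 0.45   -0.4096  0.179 ] q [-53.  18.  90.   0.  72. -35.] w 0.022
```

```bash
(python3 -m crank '[[0,0,-2,3,-0.5,0,1.8],[0,0,-4,7,-1.1,0,1.8],[0,0,-6,11,-1.7,0,1.8],[0,0,-8.4,15,-2.4,0,1.8],[0,0,-8.4,19,-3,0,1.8]]'
python3 -m crank '[[0,0,0,4,0,0,1.8],[0,0,0,8,0,0,1.8],[0,0,0,12,0,0,1.8],[0,0,0,16,0,0,1.8],[0,0,0,20,0,0,1.8]]'
python3 -m crank '[[0,0,0,4,0,0,1.8],[0,0,0,8,0,0,1.8],[0,0,0,12,0,0,1.8],[0,0,0,16,0,0,1.8],[0,0,0,20,0,0,1.8]]')|egrep 'tcp_pos|wid'; python3 go.py .568 .298 .1 80
```

```text
tcp_pos: [0.4801, -0.2168, 0.1744]
gripper_width: 0.0217
tcp_pos: [0.5149, -0.0199, 0.1745]
gripper_width: 0.0217
tcp_pos: [0.5495, 0.1771, 0.1743]
gripper_width: 0.0217
rotvec [-0.  0.  0.]
shift cm [12.23 -0.28  7.43] t 56.5 tcp [0.5495 0.1771 0.1743] q [ 6. 14. 95. -0. 71. 16.] w 0.022
```

```bash
(python3 -m crank '[[0,0,0,4,0,0,1.8],[0,0,0,8,-0.1,1,1.8],[0,0,0,11,-0.2,4,1.8],[0,0,0,12,-0.2,7,1.8],[0,0,0,12.1,-0.3,8,1.8]]'
python3 -m crank '[[0,0,0,0,0,1,1.8],[0,0,0,0,0,2,1.8],[0,0,0,0,0,2,1.8],[0,0,0,0,0,2,1.8],[0,0,0,0,0,2,1.8]]')|egrep 'tcp_pos|wid'; python3 go.py .568 .298 .021 80
```

```text
tcp_pos: [0.5651, 0.2959, 0.0905]
gripper_width: 0.0217
tcp_pos: [0.5687, 0.2948, 0.0758]
gripper_width: 0.0218
rotvec [ 0.1 -0.  -0. ]
shift cm [ 0.29 -0.14  5.48] t 57.5 tcp [0.5687 0.2948 0.0758] q [17. 29. 88. -0. 63. 27.] w 0.022
```

```bash
(python3 -m crank '[[0,0,0,0.3,-0.1,1.5,1.8],[0,0,0,0.3,-0.1,3,1.8],[0,0,0,0.3,-0.1,4.5,1.8],[0,0,0,0.3,-0.1,5.3,1.8],[0,0,0,0.3,-0.1,5.5,1.8]]'
python3 -m crank '[[0,0,0,0,0,0,1.8],[0,0,0,0,0,0,2.2],[0,0,0,0,0,0,2.6],[0,0,0,0,0,0,3.2],[0,0,0,0,0,0,3.2]]'
python3 -m crank '[[0,0,0,0,0,-1,3.2],[0,0,0,0,0,-4,3.2],[0,0,0,0,0,-8,3.2],[0,0,0,0,0,-13,3.2],[0,0,0,0,0,-17,3.2]]'
python3 -m crank '[[0,0,0,-4,-1,0,3.2],[0,0,0,-8,-3,-1,3.2],[0,0,0,-12,-6,-2,3.2],[0,0,0,-16,-10,-3,3.2],[0,0,0,-20,-14,-4,3.2]]'
python3 -m crank '[[0,0,0,-4,-2,0,3.2],[0,0,0,-8,-4,-1,3.2],[0,0,0,-12,-6,-1,3.2],[0,0,0,-16,-8,-1,3.2],[0,0,0,-20,-10,-1,3.2]]')|egrep 'tcp_pos|ft|wid'
python3 - <<'E'
from h import *
snap('top','t9')
E
```

```text
tcp_pos: [0.5661, 0.2979, 0.0174]
ft_force: [-0.4, -0.2, 0.3]
gripper_width: 0.0218
tcp_pos: [0.5676, 0.2983, 0.02]
ft_force: [-0.0, -0.8, 1.3]
gripper_width: 0.032
tcp_pos: [0.5678, 0.2985, 0.1933]
ft_force: [1.3, 0.8, 0.4]
gripper_width: 0.0318
tcp_pos: [0.4061, 0.1335, 0.2276]
ft_force: [1.2, -1.4, 1.0]
gripper_width: 0.0322
tcp_pos: [0.2733, -0.0458, 0.2375]
ft_force: [0.9, -1.2, 0.8]
gripper_width: 0.0324
```

View pics/t9.png

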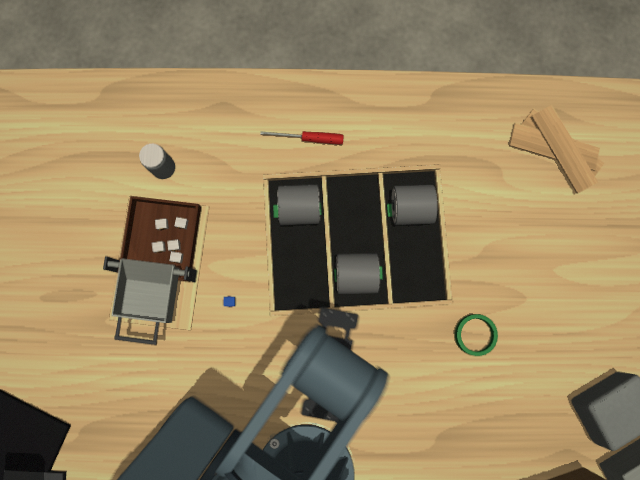

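All five blocks are in the tray, the tub is upright and the rollers are on their stripes, so I hand in.

```bash
python3 meas.py|grep rol; python3 -c "
from cell import r
print(r.finish_job())"
```

```text
roller [ 278  185   42   38 1520] [0.6117 0.0228]
roller [ 395  185   42   38 1519] [ 0.6156 -0.2466]
roller [ 337  255   43   38 1583] [ 0.4538 -0.1143]
the job is handed in; nothing more can be done
None
```

I handed the job in at about 60 s of the 210 s; no verdict came back. All three rollers measured within about 5 mm of their stripe centres. The tub was emptied and lowered back onto its rest, and all five blocks found (three from the tub, two from the bench) are in the tray.

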